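# Clamp the sanding block in the click vise

### The arm

A 7-joint arm with a two-finger parallel gripper is mounted at the origin on a cart in front of the work surface, level with it; the furniture and walls round the work are solid. World frame = base frame: x ahead of the robot, y to its left, z up, the work surface at z = 0. Lengths are in m, angles in rad, forces in N, time in s.
With the tool pointing down it reaches from about 0.375 to 0.925 m from the base axis. Payload 3.1 kg.
Tool frame: the origin (TCP) lies between the finger pads; the fingertips stand 19 mm ahead of it and the grasp point (between the pads) is the TCP; z points along the fingers, y is the line along which they close (so a half turn about z gives the same grasp; the last joint's range is limited). The gripper opens to 85 mm and grips with 20 to 120 N. Pads are 22 mm wide; open, the fingers measure 114 mm over their backs; the gripper's body (76 mm by 85 mm) begins 54 mm behind the grasp point. The pads swing forward as they close: fully open they stand 13 mm farther back than shut.
Start: joints at [-1.246, 0.383, 0.044, 1.598, -0.018, 1.161, -0.05], TCP at [0.267, 0.593, 0.223] pointing down, gripper open.
Joint ranges: [-2.61, 2.61], [-0.41, 2.15], [-1.48, 1.57], [0, 2.5], [-1.57, 4.71], [0.05, 1.97], [-2.85, 2.85]. Speed limits (rad/s): [2.79, 2.79, 3.14, 3.14, 3.14, 3.14, 3.14].

### API

Orientations are given as a unit quaternion [x, y, z, w].
In Python, from bench import move_ptp, movel, move_j, move_gripper, pause, inverse_kinematics, read_camera, camera_params, MotionError, sign_off, look_for, tip_of, read_time_s, read_qpos, read_joint_vel, read_effort, read_eef_pos, read_tcp_rot, read_ft_force, read_ft_torque, read_finger_gap, read_grasp_force gives the robot as it stands. Calls block until the motion is done:
- move_ptp(position, orientation): joint-space move of the TCP to a pose.
- movel(position, orientation=None, speed=0.15): straight line of the TCP; orientation=None keeps the orientation; speed is the mean speed in m/s.
- move_j(angles): joint-space move.
- move_gripper(opening, effort=None): finger opening in m; effort is the grip in N (None keeps the last); returns when the fingers have stopped.
- pause(seconds).
- inverse_kinematics(position, orientation): joint angles nearest the present ones, or None.
- read_camera(name): name is "side" or "top"; returns the picture (480x640x3 uint8, red, green, blue); there is no depth.
- camera_params(name): a dict with "K" (3x3 intrinsics, pixels), "camera_from_world" (4x4, takes a point from world to camera coordinates). Camera axes: x right, y down, z forward; pixel columns grow to the right and rows downward; lengths in m; the calibration is good to about 2 mm. A picture is of the moment at which its call begins. camera_params takes no time and is no camera call.
A pose or a line that the arm cannot do raises MotionError and nothing moves.
- sign_off(): hands the job in; it is judged then, once.
Trained networks look in the newest picture that a camera, given by its name, has taken for a name from the list of things; names that differ only in an ending like _2 or _b are one class to them, and where a whole thing is asked for, a point or a joint stands for the part that bears it (a point fixed in the world has none). Each returns a list of dicts, best first, with "confidence" (0 to 1); they miss things now and then, are a little off and sometimes report something else, mostly with a low value. They report only what shows in the picture. A call takes as long as a camera call. They do not tell look-alikes from the thing itself.
- look_for(camera, name): "at" ([column, row] in pixels, amid what is visible of it).
- tip_of(camera, name): "at" ([column, row] in pixels: a listed point, or the origin of a listed thing).
Readings, each from a call of its own:
- read_time_s(): time.
- read_qpos(): joint angles.
- read_joint_vel(): joint speeds.
- read_effort(): joint torques, N m.
- read_eef_pos(): TCP position.
- read_tcp_rot(): TCP orientation.
- read_ft_force(): force on the tool from outside, world axes, zero at the start.
- read_ft_torque(): the same for the moment, N m.
- read_finger_gap(): finger opening in m.
- read_grasp_force(): force on a finger pad.
Only numpy, scipy, OpenCV 4.12 (cv2) and the standard library are available. Lean on these libraries where they do the work, as an engineer would, in place of code of your own. Each camera call takes 0.05 s, during which the arm holds its last target. There are 200 camera calls.

### The job

Set the wooden sanding block down gently, flat on the bed of the small vise and lengthwise between its two jaws, and let go of it. Then screw the jaw home with the black ratchet knob, clockwise seen from above, until the block is gripped and the knob slips: let it click two to four times, never more than five, then let go. Leave the tin, the eraser and the tape where they are.

Things in the scene. Friction and masses are not known exactly. Their poses are not given: they have to be found in the camera images.
- sanding_block: plain wooden block, 48 (its x) x 76 (its y) x 27 mm high, 70 g; origin at the centre of its underside. It starts flat on the table; grasp it across the 48 mm.
- vise: small grey bench vise bolted down; base 70 (its x) x 250 (its y) mm, 8 mm high, origin at the centre of its underside. Housing at y = +65 to +119 mm, 54 mm wide, top 52 mm above the table; knob axis at x = 0, y = +92 mm. Two jaws with wooden faces, 60 mm wide along x, tops 36 mm above the table, face each other along y over the bed.
- vise_bed: steel bed of the vise between and under the jaws, 50 mm wide, top 14 mm above the table; origin 8 mm above the vise's; axes as the vise. The moving jaw's face starts at y = +35 mm of the vise and goes 4 mm towards -y per radian of knob, 18 mm at most. The far jaw is bolted on with its face anywhere from y = -45 to -52 mm: see or feel where. A press of over 50 N on the bed is not gentle.
- vise_knob: black round ribbed knob, 36 mm across, 30 mm high, axis upright; origin on the axis at its underside, 61 mm above the table. Clockwise from above closes the jaw, at about 0.15 N m running free. Once the block is gripped the knob slips on the collar, 18 clicks a turn, at 0.33 to 0.43 N m, jaw standing still. Stopped between small turns, 0 to 0.06 N m is felt running free, 0.15 to 0.3 once it slips.
- vise_spindle: brass collar under the knob, 50 mm across, 6 mm high; origin on the axis at its underside, 52 mm above the table; z up, its nib lies at -x. It turns with the knob and the screw until the knob slips.
- knob_mark (a point): outer end of the light metal ridge on the knob's top, 16 mm from the axis. It lies over the collar's nib until the knob slips; the angle it has gone ahead of the nib, clockwise, is the slip (20 degrees a click).
- collar_mark (a point): nib on the collar's upper face, 22 mm from the axis
- gesso_tin: round paint tin, 78 mm across, 74 mm high, loose; origin at the centre of its underside; leave alone
- eraser: grey eraser, 22 x 42 x 12 mm, loose; origin at the centre of its underside; leave alone
- tape_1: roll of tape lying flat, 104 mm across, 25 mm high, loose; origin under its centre; leave alone
There are look-alikes about, which are no part of the job. Several things look just like the sanding_block: the one meant starts farthest to the robot's right.

How it is judged:
On the way, in this order (a step that is already met when the one before it is completed fails the run):
1. the block lies flat on the bed between the jaws, lengthwise, let go (z of sanding_block in the frame of vise between 0.009 and 0.017 m and x of sanding_block in the frame of vise between -0.012 and 0.012 m and y of sanding_block in the frame of vise between -0.022 and 0.006 m and angle between the y axis of sanding_block and the y axis of vise, either way round below 0.12 rad and angle between sanding_block's own z axis and vertical below 0.06 rad and contact force between the fingers and sanding_block below 0.5 N), for 0.2 s.
2. the block is gripped and the knob has slipped by at least 28 degrees (nearly two clicks) (z of sanding_block in the frame of vise between 0.009 and 0.017 m and x of sanding_block in the frame of vise between -0.012 and 0.012 m and y of sanding_block in the frame of vise between -0.022 and 0.006 m and angle between the y axis of sanding_block and the y axis of vise, either way round below 0.12 rad and angle between sanding_block's own z axis and vertical below 0.06 rad and y of knob_mark in the frame of vise_spindle above 0.0075 m and contact force between vise and sanding_block above 12 N), for 0.2 s.
At the end, for the whole second after the job is handed in: The block lies flat on the vise's bed, lengthwise between the jaws (within 12 mm of the bed's middle line and about 7 degrees), it is gripped with more than 12 N, and the knob stands at least 28 degrees (nearly two clicks) and at most 110 ahead of the collar (all of step 2 and linear speed of sanding_block below 0.01 m/s); the robot touches nothing.
It fails at once if the knob slips more than five clicks (110 degrees) (x of knob_mark in the frame of vise_spindle above 0.0055 m).
It fails at once if the block is pressed on the bed with more than 50 N (contact force between vise_bed and sanding_block above 50 N).
It fails at once if a bystander is moved by more than 20 mm (distance of any of gesso_tin, eraser, tape_1 from where it was at the start of the episode above 0.02 m).
It also fails if it takes over 72 s, if anything falls off the work surface, if the arm or the gripper's body presses on something with over 40 N, if the wrist force passes 120 N, or if a joint passes its speed limit or range.

## Working session

There is one attempt and no reset: what is moved stays moved. The work goes in short steps, each a Python script; the robot and the scene stay as the last script left them, time stands still between calls to the robot, and variables do not carry over. Pictures are saved under pics/ and viewed, at most 10 in all, crops included, and the job is handed in when it is done.

```bash
mkdir -p pics; ls; cat > h.py <<'E'
import numpy as np, cv2
from bench import *
def cam(n):
    p=camera_params(n); return np.array(p["K"]),np.array(p["camera_from_world"])
def ray(n,uv,z):
    K,T=cam(n); d=np.linalg.inv(K)@np.array([uv[0],uv[1],1.]); R=T[:3,:3]
    c=-R.T@T[:3,3]; d=R.T@d; return c+d*(z-c[2])/d[2]
def proj(n,p):
    K,T=cam(n); q=K@(T[:3,:3]@np.array(p,float)+T[:3,3]); return q[:2]/q[2]
def snap(n,f):
    im=read_camera(n); cv2.imwrite(f,cv2.cvtColor(im,cv2.COLOR_RGB2BGR)); return im
E
python3 - <<'E'
from h import *
a=snap("top","pics/t0.png"); b=snap("side","pics/s0.png")
for n in("top","side"):
    K,T=cam(n);print(n,K[0,0],-T[:3,:3].T@T[:3,3])
    for o in("sanding_block","vise","vise_bed","vise_knob","vise_spindle","knob_mark","collar_mark","gesso_tin","eraser","tape_1"):
        z={"vise_bed":.008,"vise_knob":.061,"vise_spindle":.052,"knob_mark":.091,"collar_mark":.058}.get(o,0)
        print(o,[(np.round(d["at"]),round(d["confidence"],2),np.round(ray(n,d["at"],z)[:2],3)) for d in tip_of(n,o)])
print(read_time_s(),read_tcp_rot())
E
```

```text
pics
top 564.024807817606 [ 0.4087635  -0.00619017  1.35524014]
sanding_block [(array([402., 235.]), 0.91, array([ 0.547, -0.205])), (array([232., 308.]), 0.66, array([0.378, 0.205])), (array([293., 292.]), 0.55, array([0.414, 0.06 ]))]
vise [(array([279., 236.]), 0.63, array([0.55 , 0.092]))]
vise_bed [(array([278., 237.]), 0.72, array([0.546, 0.095]))]
vise_knob [(array([238., 232.]), 0.53, array([0.553, 0.183]))]
vise_spindle [(array([238., 234.]), 0.59, array([0.55 , 0.185]))]
knob_mark [(array([234., 231.]), 0.59, array([0.552, 0.186]))]
collar_mark [(array([235., 239.]), 0.88, array([0.538, 0.191]))]
gesso_tin [(array([486., 266.]), 0.94, array([ 0.469, -0.403]))]
eraser [(array([396., 190.]), 0.57, array([ 0.658, -0.193]))]
tape_1 [(array([147., 228.]), 0.69, array([0.573, 0.411]))]
side 549.736639846919 [-0.1473145   1.02179784  0.51921722]
sanding_block [(array([334., 282.]), 0.88, array([0.408, 0.065])), (array([340., 232.]), 0.78, array([ 0.559, -0.224])), (array([310., 311.]), 0.62, array([0.38 , 0.208])), (array([301., 232.]), 0.57, array([ 0.651, -0.164]))]
vise [(array([276., 271.]), 0.75, array([0.552, 0.086]))]
vise_bed [(array([277., 267.]), 0.87, array([0.553, 0.079]))]
vise_knob [(array([244., 256.]), 0.67, array([0.574, 0.17 ]))]
vise_spindle [(array([401., 221.]), 0.7, array([ 0.396, -0.262])), (array([242., 260.]), 0.49, array([0.58, 0.17]))]
knob_mark [(array([247., 247.]), 0.51, array([0.555, 0.183]))]
collar_mark [(array([252., 265.]), 0.62, array([0.533, 0.194])), (array([274., 268.]), 0.61, array([0.485, 0.181]))]
gesso_tin [(array([401., 222.]), 0.85, array([ 0.453, -0.397]))]
eraser [(array([305., 230.]), 0.56, array([ 0.653, -0.188]))]
tape_1 [(array([158., 329.]), 0.96, array([0.581, 0.417]))]
1.1 [ 2.09791254e-01  9.77746199e-01  1.21577418e-05 -1.39291235e-05]
```

```bash
python3 - <<'E'
import cv2
a=cv2.imread("pics/t0.png");cv2.imwrite("pics/t0c.png",cv2.resize(a[170:340,200:440],(800,567),interpolation=cv2.INTER_CUBIC))
E
```

```text
(no output)
```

View pics/t0c.png

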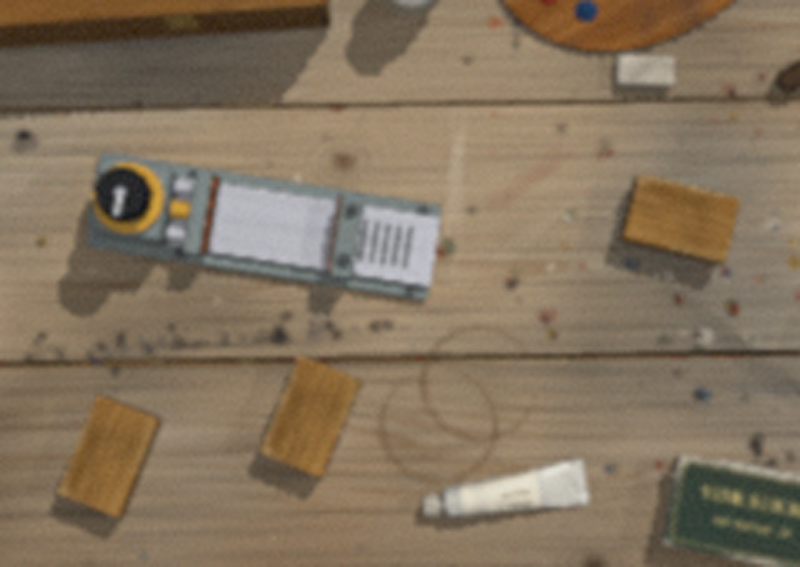

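View pics/t0.png

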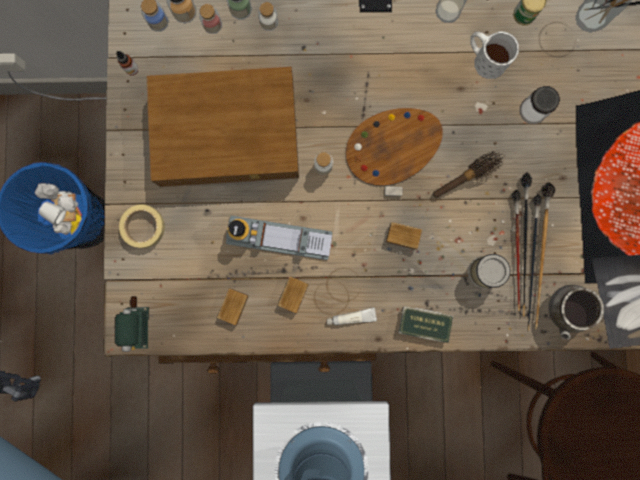

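View pics/s0.png

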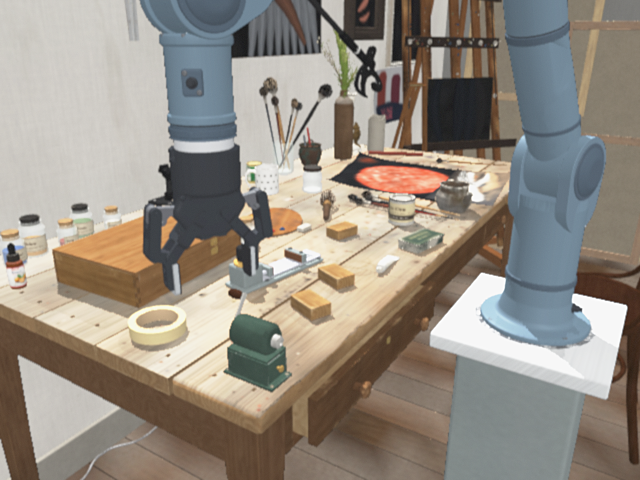

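The top view shows three look-alike blocks, at (405,236), (292,294) and (233,307). The robot's right is −y, which is image right, so the one meant is at (405,236). The enlarged crop confirms it as a plain block standing alone. The vise has its knob at (237,229) and its far end at (330,245).

```bash
cat > fit.py <<'E'
from h import *
from scipy.optimize import minimize, least_squares
def box(p,hx,hy,z0,z1):
    x,y,t=p[:3]; c,s=np.cos(t),np.sin(t)
    return [[x+c*a-s*b,y+s*a+c*b,z] for z in(z0,z1) for a in(-hx,hx) for b in(-hy,hy)]
def fitblock(im,p0,S=6,win=30):
    u,v=proj("top",[p0[0],p0[1],.015]).astype(int)
    u0,v0=u-win,v-win
    c=cv2.resize(im[v0:v0+2*win,u0:u0+2*win],None,fx=S,fy=S,interpolation=cv2.INTER_CUBIC)
    hsv=cv2.cvtColor(c,cv2.COLOR_RGB2HSV)
    m=((hsv[...,1]>135)&(hsv[...,0]<25)&(hsv[...,2]>70)).astype(np.uint8)
    m=cv2.morphologyEx(m,cv2.MORPH_OPEN,np.ones((9,9)))
    n,l,st,ce=cv2.connectedComponentsWithStats(m); k=1+np.argmax(st[1:,4]); m=(l==k).astype(np.uint8)
    def cost(p):
        q=np.array([proj("top",w) for w in box(p,.024,.038,0,.027)])
        q=((q-[u0,v0]+.5)*S-.5).astype(np.float32)
        r=np.zeros_like(m); cv2.fillConvexPoly(r,np.round(cv2.convexHull(q)).astype(np.int32),1)
        return (r!=m).sum()/m.sum()
    best=min((minimize(cost,[p0[0],p0[1],t],method="Nelder-Mead",options=dict(initial_simplex=[[p0[0]+a,p0[1]+b,t+d] for a,b,d in((0,0,0),(.01,0,0),(0,.01,0),(0,0,.2))])) for t in p0[2]),key=lambda r:r.fun)
    return best.x,best.fun,c,m
E
python3 - <<'E'
from fit import *
im=cv2.cvtColor(cv2.imread("pics/t0.png"),cv2.COLOR_BGR2RGB)
x,f,c,m=fitblock(im,(.547,-.205,[-.5,-.2,.1,.4]))
print("block",x,f)
K=[((103,155),(.035,.125,.008)),((92,245),(-.035,.125,.008)),((440,205),(.035,-.125,.008)),((428,300),(-.035,-.125,.008)),((123,195),(0,.092,.091))]
def res(p):
    r=[]
    for (a,b),w in K:
        cs,s=np.cos(p[2]),np.sin(p[2])
        r+=list(proj("top",[p[0]+cs*w[0]-s*w[1],p[1]+s*w[0]+cs*w[1],w[2]])-[200+a*.3-.35,170+b*.3-.35])
    return r
o=least_squares(res,[.55,.09,0]);print("vise",o.x,np.round(o.fun,1))
p=o.x
big=cv2.resize(im[195:275,215:345],None,fx=6,fy=6,interpolation=cv2.INTER_CUBIC)
def dr(img,pts,u0,v0,col):
    q=np.array([proj("top",w) for w in pts]); q=((q-[u0,v0]+.5)*6-.5).astype(int)
    for a,b in zip(q,np.roll(q,-1,0)): cv2.line(img,tuple(map(int,a)),tuple(map(int,b)),col,1)
def V(w): 
    cs,s=np.cos(p[2]),np.sin(p[2]); return [p[0]+cs*w[0]-s*w[1],p[1]+s*w[0]+cs*w[1],w[2]]
dr(big,[V(w) for w in((.035,.125,.008),(-.035,.125,.008),(-.035,-.125,.008),(.035,-.125,.008))],215,195,(255,0,0))
dr(big,[V(w) for w in((.03,.035,.036),(-.03,.035,.036),(-.03,-.045,.036),(.03,-.045,.036))],215,195,(0,255,0))
dr(big,[V((.018*np.cos(a),.092+.018*np.sin(a),.091)) for a in np.linspace(0,6.28,25)],215,195,(0,0,255))
dr(c,np.array(box(x,.024,.038,0,.027))[[4,5,7,6]],*(proj("top",[.547,-.205,.015]).astype(int)-30),(255,0,0))
o=np.zeros((600,800,3),np.uint8); o[:480,:780]=big; 
cv2.imwrite("pics/fit.png",np.ascontiguousarray(o[:480,:780,::-1])); 
o=np.zeros((360,720,3),np.uint8);o[:,:360]=c[...,::-1];o[:,360:]=m[...,None]*200;cv2.imwrite("pics/fitb.png",o)
E
```

```text
Traceback (most recent call last):
  File "fit.py", line 19, in fitblock
    best=min((minimize(cost,[p0[0],p0[1],t],method="Nelder-Mead",options=dict(initial_simplex=[[p0[0]+a,p0[1]+b,t+d] for a,b,d in((0,0,0),(.01,0,0),(0,.01,0),(0,0,.2))])) for t in p0[2]),key=lambda r:r.fun)
  File "fit.py", line 19, in <genexpr>
    best=min((minimize(cost,[p0[0],p0[1],t],method="Nelder-Mead",options=dict(initial_simplex=[[p0[0]+a,p0[1]+b,t+d] for a,b,d in((0,0,0),(.01,0,0),(0,.01,0),(0,0,.2))])) for t in p0[2]),key=lambda r:r.fun)
              ~~~~~~~~^^^^^^^^^^^^^^^^^^^^^^^^^^^^^^^^^^^^^^^^^^^^^^^^^^^^^^^^^^^^^^^^^^^^^^^^^^^^^^^^^^^^^^^^^^^^^^^^^^^^^^^^^^^^^^^^^^^^^^^^^^^^^^^^^^^^^^^^^^^^^^^^^^^^
  File "fit.py", line 15, in cost
    q=np.array([proj("top",w) for w in box(p,.024,.038,0,.027)])
                ~~~~^^^^^^^^^
  File "h.py", line 9, in proj
    K,T=cam(n); q=K@(T[:3,:3]@np.array(p,float)+T[:3,3]); return q[:2]/q[2]
        ~~~^^^
  File "h.py", line 4, in cam
    p=camera_params(n); return np.array(p["K"]),np.array(p["camera_from_world"])
ValueError: time passes only in moves, steps and waits
```

```bash
sed -i '1i import functools' h.py; sed -i 's/^def cam/@functools.cache\ndef cam/' h.py
cat > show.py <<'E'
from fit import *
im=cv2.cvtColor(cv2.imread("pics/t0.png"),cv2.COLOR_BGR2RGB)
x,f,c,m=fitblock(im,(.547,-.205,[-.5,-.2,.1,.4]))
print("block",x,f)
K=[((103,155),(.035,.125,.008)),((92,245),(-.035,.125,.008)),((440,205),(.035,-.125,.008)),((428,300),(-.035,-.125,.008)),((123,195),(0,.092,.091))]
def V(w,p):
    cs,s=np.cos(p[2]),np.sin(p[2]); return [p[0]+cs*w[0]-s*w[1],p[1]+s*w[0]+cs*w[1],w[2]]
def res(p):
    return np.concatenate([proj("top",V(w,p))-[200+a*.3-.35,170+b*.3-.35] for (a,b),w in K])
o=least_squares(res,[.55,.09,0]);print("vise",o.x,np.round(o.fun,1))
p=o.x
big=cv2.resize(im[195:275,215:345],None,fx=6,fy=6,interpolation=cv2.INTER_CUBIC)
def dr(img,pts,u0,v0,col):
    q=np.array([proj("top",w) for w in pts]); q=((q-[u0,v0]+.5)*6-.5).astype(np.int32)
    cv2.polylines(img,[q],True,col,1)
dr(big,[V(w,p) for w in((.035,.125,.008),(-.035,.125,.008),(-.035,-.125,.008),(.035,-.125,.008))],215,195,(255,0,0))
dr(big,[V(w,p) for w in((.03,.035,.036),(-.03,.035,.036),(-.03,-.045,.036),(.03,-.045,.036))],215,195,(0,255,0))
dr(big,[V((.018*np.cos(a),.092+.018*np.sin(a),.091),p) for a in np.linspace(0,6.28,25)],215,195,(0,0,255))
dr(c,np.array(box(x,.024,.038,0,.027))[[4,5,7,6]],*(proj("top",[.547,-.205,.015]).astype(int)-30),(255,0,0))
o=np.zeros((600,780,3),np.uint8); o[:360]=big[60:420,:,::-1]; o[360:,:240]=cv2.resize(c,(240,240))[...,::-1]; o[360:,250:490]=cv2.resize(m,(240,240))[...,None]*200
cv2.imwrite("pics/fit.png",o)
E
python3 show.py
```

```text
block [ 0.54436784 -0.20470219 -0.26104443] 0.2690545400798148
vise [ 0.54446909  0.09121248 -0.16588123] [-0.2 -0.7 -1.6  0.9  1.4 -0.1  0.6  0.2 -0.1 -0.4]
```

View pics/fit.png

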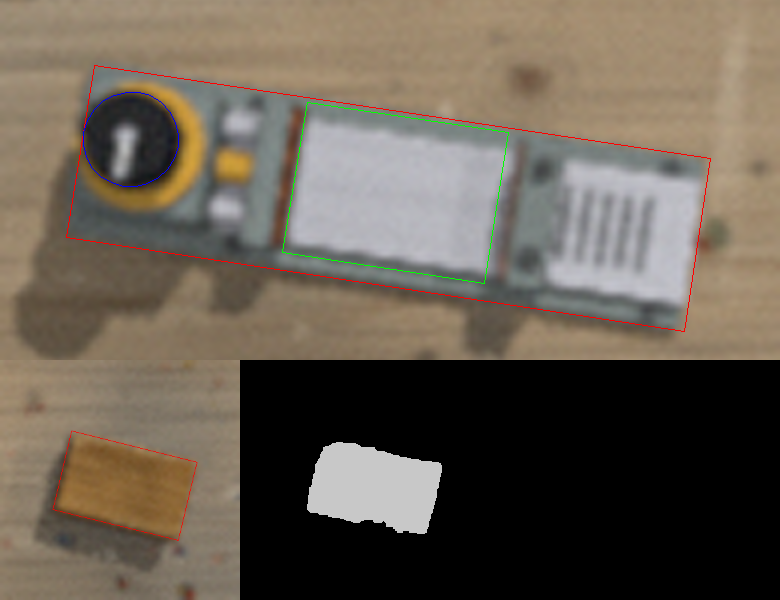

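The vise overlay (red is the base, blue is the knob) fits to about 1 px. The jaw faces at roughly x=283–305 and x=497–517 in the overlay need a closer look. The block outline is about 1 px off, so I'll sharpen both.

```bash
python3 - <<'E'
import re
s=open("fit.py").read()
s=s.replace('m=((hsv[...,1]>135)&(hsv[...,0]<25)&(hsv[...,2]>70)).astype(np.uint8)','_,m=cv2.threshold(cv2.GaussianBlur(c[...,0].astype(int)-c[...,2],None or (5,5),0) if 0 else cv2.GaussianBlur(cv2.subtract(c[...,0],c[...,2]),(9,9),0),0,1,cv2.THRESH_OTSU)')
open("fit.py","w").write(s)
s=open("show.py").read()
s=s[:s.index("big=")]+'''
big=cv2.resize(im[205:265,225:335],(770,420),interpolation=cv2.INTER_LANCZOS4)
for i in range(0,770,70): cv2.line(big,(i,0),(i,6),(255,0,0),1)
dc=c.copy(); q=np.array([proj("top",w) for w in box(x,.024,.038,0,.027)])[[4,5,7,6]]
q=((q-(proj("top",[.547,-.205,.015]).astype(int)-30)+.5)*6-.5).astype(np.int32); cv2.polylines(dc,[q],True,(255,0,0),1)
o=np.zeros((600,770,3),np.uint8); o[:420]=big[...,::-1]; o[420:,:300]=dc[90:270,30:330,::-1]; o[420:,310:610]=m[90:270,30:330,None]*200
cv2.imwrite("pics/fit2.png",o)
'''
open("show.py","w").write(s)
E
python3 show.py
```

```text
block [ 0.54481543 -0.2079233  -0.26001315] 0.15589660743134087
vise [ 0.54446909  0.09121248 -0.16588123] [-0.2 -0.7 -1.6  0.9  1.4 -0.1  0.6  0.2 -0.1 -0.4]
```

View pics/fit2.png

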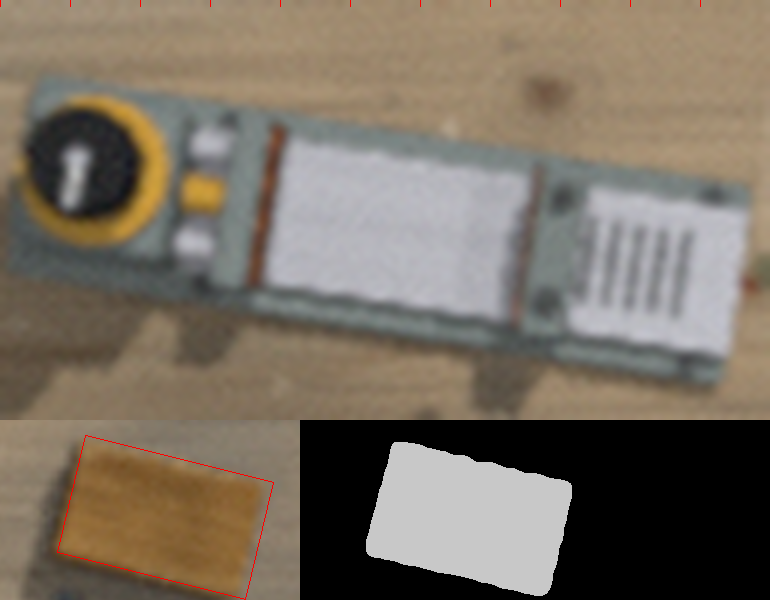

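```bash
python3 - <<'E'
from h import *
P=lambda a,b,z:ray("top",(225+(a+.5)/7-.5,205+(b+.5)/7-.5),z)
o=P(379.5,228.3,.008); t=-.155; Y=np.array([-np.sin(t),np.cos(t)]);X=np.array([np.cos(t),np.sin(t)])
print("vise",o,"yaw",t)
for n,a in dict(mov=(273,207,.014),far=(524,245,.036),knob=(84,163,.091),collar=(94,170,.058)).items():
    w=P(*a); d=w[:2]-o[:2]; print(n,w,"vise x,y",d@X,d@Y)
from scipy.spatial.transform import Rotation as Rn
q0=read_qpos();print(q0)
for t in(-.24,-.155):
  for s in(1,-1):
    y=s*np.array([np.cos(t),np.sin(t),0]);z=np.array([0,0,-1.]);R=np.c_[np.cross(y,z),y,z]
    for p in((.545,-.206,.024),(.545,.09,.036),(.56,.184,.085)):
        q=inverse_kinematics(p,Rn.from_matrix(R).as_quat());print(t,s,p,None if q is None else np.round(q,2))
E
```

```text
vise [0.54541149 0.09252815 0.008     ] yaw -0.155
mov [0.55263797 0.12842507 0.014     ] vise x,y 0.0015980701209601768 0.036582193938177764
far [0.5362419  0.04200238 0.036     ] vise x,y -0.001259489923085738 -0.05133564441703068
knob [0.55951641 0.18157121 0.091     ] vise x,y 0.0001893414225088534 0.09015308704625682
collar [0.56107371 0.18316761 0.058     ] vise x,y 0.0014815167379505795 0.09197077047778927
[-1.24580305  0.38290829  0.0438632   1.59788305 -0.01789551  1.16117345
 -0.04991184]
-0.24 1 (0.545, -0.206, 0.024) [-0.43  0.73  0.93  1.93 -0.77  0.89  0.66]
-0.24 1 (0.545, 0.09, 0.036) [-0.7   0.5   0.55  1.98 -0.38  0.76 -0.16]
-0.24 1 (0.56, 0.184, 0.085) [-0.84  0.48  0.55  1.88 -0.32  0.88 -0.37]
-0.24 -1 (0.545, -0.206, 0.024) [-0.63  1.15  1.36  1.93 -1.23  1.24 -2.19]
-0.24 -1 (0.545, 0.09, 0.036) [-0.31  0.45  0.08  1.97 -0.05  0.73  2.71]
-0.24 -1 (0.56, 0.184, 0.085) [-0.4   0.43  0.02  1.85 -0.01  0.86  2.52]
-0.155 1 (0.545, -0.206, 0.024) [-0.43  0.73  0.93  1.93 -0.77  0.89  0.75]
-0.155 1 (0.545, 0.09, 0.036) [-0.69  0.5   0.54  1.98 -0.37  0.75 -0.09]
-0.155 1 (0.56, 0.184, 0.085) [-0.82  0.48  0.54  1.87 -0.31  0.87 -0.29]
-0.155 -1 (0.545, -0.206, 0.024) [-0.63  1.15  1.36  1.93 -1.23  1.24 -2.1 ]
-0.155 -1 (0.545, 0.09, 0.036) [-0.3   0.45  0.07  1.97 -0.04  0.73  2.78]
-0.155 -1 (0.56, 0.184, 0.085) [-0.39  0.43  0.    1.85 -0.    0.86  2.6 ]
```

```bash
cat >> h.py <<'E'
from scipy.spatial.transform import Rotation as Rn
def ori(t,s=1):
    y=s*np.array([np.cos(t),np.sin(t),0]);z=np.array([0,0,-1.]);return Rn.from_matrix(np.c_[np.cross(y,z),y,z]).as_quat()
VO=np.array([.5455,.0922]);VT=-.158
def V(x,y,z):
    c,s=np.cos(VT),np.sin(VT);return [VO[0]+c*x-s*y,VO[1]+s*x+c*y,z]
E
python3 - <<'E'
from h import *
move_ptp([.545,-.206,.15],ori(-.24)); print(read_time_s(),read_ft_force())
movel([.545,-.206,.024],speed=.12)
move_gripper(.03,40); print(read_finger_gap(),read_grasp_force(),read_time_s())
movel([.545,-.206,.16],speed=.15)
move_ptp(V(0,-.008,.12),ori(VT)); pause(.2)
print(read_finger_gap(),read_ft_force(),read_eef_pos(),read_time_s())
a=snap("top","pics/t1.png");b=snap("side","pics/s1.png")
u,v=proj("side",V(0,0,.06)).astype(int); c=b[v-75:v+75,u-100:u+100]
u,v=proj("top",V(0,0,.06)).astype(int); d=a[v-75:v+75,u-60:u+60]
o=np.hstack([cv2.resize(c,None,fx=2.5,fy=2.5,interpolation=2),cv2.resize(d,None,fx=2.5,fy=2.5,interpolation=2)]);cv2.imwrite("pics/c1.png",o[...,::-1])
E
```

```text
4.0833 [ 0.06430806 -0.12400524 -0.34382   ]
0.029953451256103488 0.0 5.8583
0.029558930722728458 [-0.19003616 -0.19540029 -0.73082916] [0.5447141  0.08205597 0.12038702] 8.2417
```

View pics/c1.png

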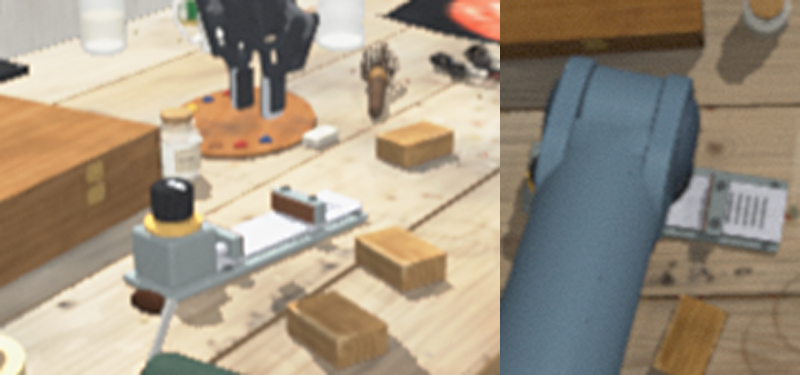

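The side view shows an empty gripper, with the block still on the table at about (415,145) in the crop. The grasp missed, so I'll find out why.

```bash
python3 - <<'E'
from fit import *
print(read_finger_gap(),read_eef_pos(),V(0,-.008,.12),Rn.from_quat(read_tcp_rot()).as_matrix().round(3).tolist())
im=read_camera("top"); read_camera("side")
for n in("top","side"):
  for d in tip_of(n,"sanding_block"): print(n,np.round(d["at"],1),round(d["confidence"],2),np.round(ray(n,d["at"],0)[:2],4))
x,f,c,m=fitblock(im,(.547,-.205,[-.2])); M=cv2.minAreaRect(np.argwhere(m)[:,::-1].astype(np.float32)); print(x,f,M)
u0=proj("top",[.547,-.205,.015]).astype(int)-30; print(ray("top",(np.array(M[0])+.5)/6-.5+u0,.027))
cv2.imwrite("pics/s2.png",read_camera("side")[...,::-1])
E
python3 - <<'E'
import cv2
a=cv2.imread("pics/s1.png");b=cv2.imread("pics/s0.png")
o=cv2.hconcat([cv2.resize(x[190:265,290:390],(400,300),interpolation=2) for x in(b,a)]);cv2.imwrite("pics/c2.png",o)
E
```

```text
0.030242068437778102 [0.54458504 0.08286305 0.12026443] [np.float64(0.54424125252218), np.float64(0.08429964843901983), 0.12] [[0.16, 0.987, 0.001], [0.987, -0.16, -0.0], [-0.0, 0.001, -1.0]]
top [401.9 235.3] 0.7 [ 0.5465 -0.2041]
top [290.3 293.5] 0.6 [0.4103 0.0666]
side [310.1 310.3] 0.98 [0.3814 0.2043]
side [335.8 282.6] 0.97 [0.4035 0.0655]
side [338.6 236.3] 0.86 [ 0.5456 -0.1919]
[ 0.54539866 -0.2085286  -0.24311737] 0.1604638619201726 ((189.28350830078125, 188.46739196777344), (190.39410400390625, 120.7778549194336), 13.760785102844238)
[ 0.54443528 -0.20545747  0.027     ]
```

View pics/c2.png

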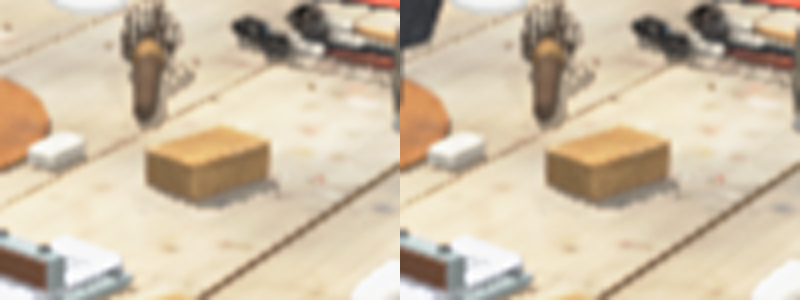

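The block hasn't moved, so the fingers may have stopped short or been in the wrong place. I'll go back down, open, and check before closing.

```bash
python3 - <<'E'
from h import *
move_gripper(.085); print(read_finger_gap(),read_time_s())
move_ptp([.545,-.2055,.12],ori(-.24)); print(read_eef_pos())
movel([.545,-.2055,.024],speed=.12); print(read_eef_pos(),read_ft_force(),read_finger_gap()); pause(.3)
print(read_eef_pos(),read_ft_force(),read_time_s())
b=snap("side","pics/s3.png"); u,v=proj("side",[.545,-.2055,.05]).astype(int)
cv2.imwrite("pics/c3.png",cv2.resize(b[v-60:v+50,u-75:u+75],None,fx=5,fy=5,interpolation=2)[...,::-1])
E
```

```text
0.08499479786984361 9.175
[ 0.54575766 -0.203281    0.11961034]
[ 0.54565371 -0.20597123  0.02467832] [ 0.62499796  0.48921022 -0.49856753] 0.08507441953330513
[ 0.54547186 -0.20561152  0.02461284] [ 0.31398293 -0.23792968  0.69881536] 11.5417
```

View pics/c3.png

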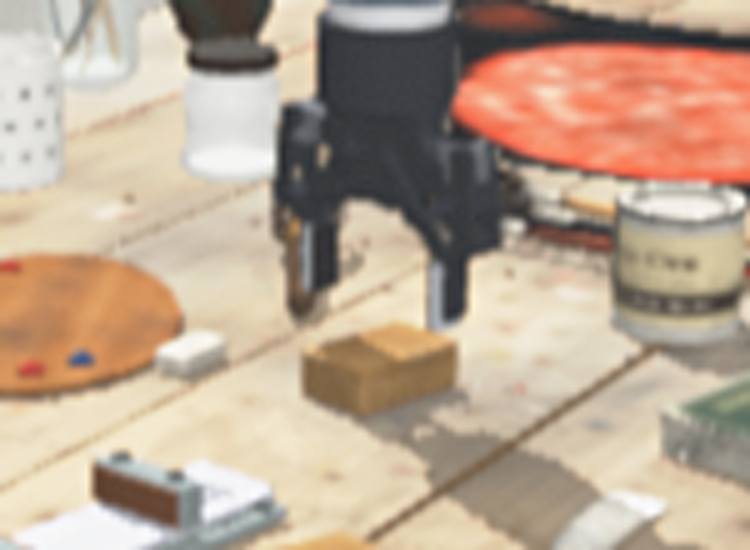

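```bash
python3 - <<'E'
from h import *
y0=Rn.from_quat([.20979,.977746,0,0]).as_matrix()[:,1]; y3=Rn.from_quat(read_tcp_rot()).as_matrix()[:,1]
u,v=proj("side",[.545,-.2055,.05]).astype(int); off=np.array([u-75,v-60])
for z in(.012,.018,.03,.045,.06):
  print(z,[((proj("side",np.array([.5455,-.2056,z])+s*.0425*y3)-off)*5).round() for s in(1,-1)])
for z in(.2,.217,.23,.245,.26):
  print(z,[proj("side",np.array([.267,.593,z])+s*.0425*y0).round() for s in(1,-1)])
E
```

```text
0.012 [array([321., 350.]), array([434., 388.])]
0.018 [array([321., 339.]), array([434., 378.])]
0.03 [array([321., 319.]), array([435., 356.])]
0.045 [array([321., 293.]), array([436., 330.])]
0.06 [array([322., 267.]), array([436., 303.])]
0.2 [array([180., 326.]), array([246., 307.])]
0.217 [array([178., 313.]), array([245., 294.])]
0.23 [array([178., 302.]), array([245., 285.])]
0.245 [array([176., 290.]), array([244., 273.])]
0.26 [array([175., 278.]), array([244., 262.])]
```

The arm reports TCP z = 0.0246, but the tips show about 28 mm higher than they should, in this picture and in the start picture alike. The lateral positions agree, so the tool height is biased by about 28 mm. I'll lower it in guarded steps and grasp.

```bash
python3 - <<'E'
from h import *
z=.0246
while z>-.004:
    z=max(z-.005,-.004); movel([.545,-.2055,z],speed=.06); f=read_ft_force()
    if f[2]>6: print("touch",z,f); break
pause(.1);print(read_eef_pos(),read_ft_force())
move_gripper(.03,40); print(read_finger_gap(),read_grasp_force(),read_ft_force(),read_time_s())
b=snap("side","pics/s4.png"); u,v=proj("side",[.545,-.2055,.03]).astype(int)
cv2.imwrite("pics/c4.png",cv2.resize(b[v-40:v+40,u-50:u+50],None,fx=5,fy=5,interpolation=2)[...,::-1])
E
```

```text
[ 0.5449928  -0.20550903 -0.00399805] [-0.12714428  0.42091325 -0.80201466]
0.046959846152219376 42.70965278148651 [-0.30720739 -0.10192663  1.081891  ] 13.625
```

View pics/c4.png

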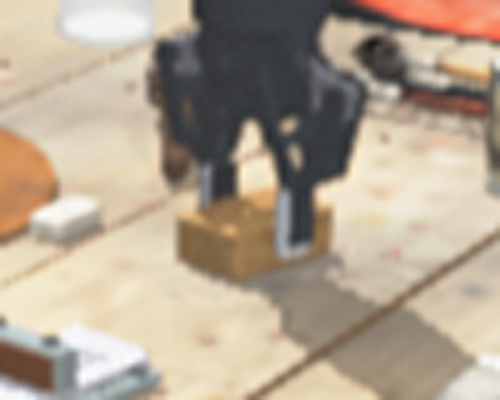

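The pads now hold the block at mid-length, with gap 47 mm and 43 N. The crop shows the fingers straddling it at (215–300, 190–250). Next I'll carry it to the vise and lower it with guards.

```bash
python3 - <<'E'
from h import *
movel([.545,-.2055,.10],speed=.15); print(read_finger_gap(),read_grasp_force())
y=-.008
movel(V(0,y,.10),ori(VT),speed=.15); pause(.3); f0=read_ft_force(); print("f0",f0,read_eef_pos(),read_time_s())
movel(V(0,y,.036),speed=.1)
z=.036
while z>.008:
    z-=.002; movel(V(0,y,z),speed=.03); f=read_ft_force()-f0
    if np.linalg.norm(f)>4: print("contact",z,f); break
pause(.2);print(z,read_eef_pos(),read_ft_force()-f0,read_ft_torque(),read_grasp_force(),read_time_s())
E
```

```text
0.046845063901021375 42.4242228269577
f0 [-0.7988453   0.19078388 -0.83832134] [0.54425518 0.08400658 0.10002317] 16.9
contact 0.00799999999999998 [-5.0226685   0.16261866 17.9344146 ]
0.00799999999999998 [0.54472613 0.08436738 0.01027612] [-5.38466587  0.14482393 17.96912884] [-0.00668324  1.11862633  0.07771471] 44.45910036563873 21.3917
```

The block rests on the bed, with contact at the expected height and 18 N of press. I'll ease off, release, and move to the knob.

```bash
python3 - <<'E'
from h import *
movel(V(0,-.008,.0105),speed=.03); pause(.1); print(read_ft_force())
move_gripper(.075); pause(.3); print(read_grasp_force(),read_finger_gap())
movel(V(0,-.008,.14),speed=.15)
q=inverse_kinematics(V(0,.092,.14),ori(VT,-1)); print(np.round(q,2))
move_j(q); pause(.2); print(read_eef_pos(),V(0,.092,.14),read_time_s())
movel(V(0,.092,.055),speed=.1); pause(.2)
print(read_eef_pos(),read_ft_force(),read_ft_torque(),read_time_s(),read_qpos()[6])
move_gripper(.02,60); pause(.2)
print(read_finger_gap(),read_grasp_force(),read_eef_pos(),read_ft_force(),read_ft_torque(),read_time_s())
E
```

```text
[-1.32972482  0.11123045  2.36811742]
0.0 0.07545934887549298
[-0.64  0.37  0.3   1.83 -0.13  0.96  2.7 ]
[0.55992309 0.18294688 0.13992681] [np.float64(0.5599755959949291), np.float64(0.1830540429512721), 0.14] 25.9333
[0.56064489 0.18329105 0.05584459] [-0.01354123  0.12885471 -0.59106052] [-0.0311406   0.02222636 -0.0196647 ] 27.1333 2.739054152123616
0.033986140752950464 59.95141200721264 [0.56127627 0.18298919 0.05579361] [ 2.27035462 -0.79715944  3.38475222] [-0.22034349 -0.32188072  0.04929679] 27.7833
```

```bash
cat > turn.py <<'E'
from h import *
def turn(d,n=1.,lim=.12):
    q=np.array(read_qpos()); t=read_time_s()
    q[6]-=d; move_j(q); pause(.12)
    T=read_ft_torque()[2]; print(round(read_qpos()[6],3),round(T,3),round(read_grasp_force()),np.round(read_ft_force(),1),round(read_time_s()-t,2),flush=True)
    return T
E
python3 - <<'E'
from turn import *
q0=read_qpos()[6]
for i in range(14):
    d=.25 if i<4 else .17
    T=turn(d)
    if abs(T)>.13: break
print(q0-read_qpos()[6],read_time_s(),read_eef_pos())
E
```

```text
2.491 -0.014 60 [-1.1 -0.1  3.5] 0.47
2.244 0.022 60 [-0.8 -0.8  4.6] 0.47
1.996 0.009 60 [-1.5  0.1  6. ] 0.47
1.749 0.023 60 [-2.2 -0.6  5.8] 0.47
1.582 -0.016 60 [-1.1  0.9  5. ] 0.4
1.415 0.013 60 [-1.6  1.6  4.9] 0.4
1.248 0.028 60 [-1.8  2.2  4. ] 0.4
1.081 -0.011 60 [-0.8  2.3  3.2] 0.4
0.914 0.025 60 [-0.7  2.5  3.2] 0.4
0.747 0.025 60 [-0.3  3.7  3.6] 0.4
0.58 0.033 60 [0.4 3.  2. ] 0.4
0.413 0.06 60 [1.  4.3 0.6] 0.4
0.246 -0.002 60 [2.5 4.1 0.6] 0.4
0.08 -0.01 60 [2.1 4.6 0.5] 0.4
2.6590136346827573 33.65 [0.5609396  0.18670843 0.05587119]
```

```bash
cat > turn2.py <<'E'
from h import *
def turn2(d):
    """turn clockwise by d about the knob axis, re-centred on it"""
    R=Rn.from_quat(read_tcp_rot()).as_matrix()[:,1]; a=np.arctan2(R[1],R[0])-d
    q=inverse_kinematics(V(0,.092,.055),ori(a)); move_j(q); pause(.12)
    T=read_ft_torque()[2]; print(round(read_qpos()[6],3),"tz",round(T,3),np.round(read_ft_force(),1),np.round(read_eef_pos(),4),round(read_time_s(),1),flush=True)
    return T
E
python3 - <<'E'
from turn2 import *
for i in range(9):
    if abs(turn2(.1))>.12: break
E
```

```text
-0.004 tz 0.069 [3.  8.7 0.3] [0.5611 0.1866 0.0559] 34.0
-0.087 tz 0.043 [3.  8.3 0.8] [0.5613 0.1866 0.0558] 34.4
-0.17 tz 0.11 [3.3 8.1 0.4] [0.5614 0.1867 0.0558] 34.8
-0.252 tz 0.29 [ 3.7  7.4 -0.2] [0.5617 0.1867 0.0559] 35.1
```

```bash
sed -i 's/V(0,.092,.055)/[.561,.1865,.055]/' turn2.py; python3 - <<'E'
from turn2 import *
q0=read_qpos()[6]
for i in range(20):
    turn2(.12)
    if q0-read_qpos()[6]>np.radians(55): break
print(np.degrees(q0-read_qpos()[6]))
E
```

```text
-0.357 tz 0.253 [2.3 3.7 4.8] [0.5619 0.1868 0.0558] 35.5
-0.459 tz 0.175 [3.3 3.8 5.3] [0.5621 0.1867 0.0558] 35.9
-0.561 tz 0.278 [2.5 3.5 6. ] [0.5623 0.1866 0.0558] 36.2
-0.663 tz 0.257 [3.6 4.6 5.4] [0.5625 0.1865 0.0558] 36.6
-0.765 tz 0.205 [3.5 3.2 4.7] [0.5627 0.1864 0.0558] 37.0
-0.867 tz 0.288 [4.3 3.4 4.3] [0.5629 0.1862 0.0558] 37.3
-0.968 tz 0.233 [4.4 3.7 4.3] [0.563  0.1861 0.0558] 37.7
-1.07 tz 0.177 [5.7 3.2 3.8] [0.5632 0.1859 0.0558] 38.0
-1.171 tz 0.3 [4.5 3.1 3.1] [0.5633 0.1857 0.0558] 38.4
-1.272 tz 0.254 [4.9 2.8 3.9] [0.5634 0.1855 0.0558] 38.8
58.474359125235
```

The sawtooth torque shows about three clicks. I'll let go, back off and check.

```bash
python3 - <<'E'
from h import *
move_gripper(.08); pause(.2); print(read_ft_force(),read_grasp_force())
p=read_eef_pos(); movel([p[0],p[1],.16],speed=.12)
move_ptp([.45,-.12,.25],ori(VT)); print(read_time_s(),read_finger_gap())
a=snap("top","pics/t9.png")
for o,z in(("knob_mark",.091),("collar_mark",.058),("vise_knob",.061),("sanding_block",.014)):
    print(o,[(np.round(d["at"],1),round(d["confidence"],2),np.round(ray("top",d["at"],z)[:2],4)) for d in tip_of("top",o)])
b=snap("side","pics/s9.png"); u,v=proj("side",V(0,.03,.05)).astype(int)
o=np.vstack([cv2.resize(a[205:265,215:325],(550,300),interpolation=2),cv2.resize(b[v-30:v+30,u-55:u+55],(550,300),interpolation=2)])
cv2.imwrite("pics/c9.png",o[...,::-1])
E
```

```text
[0.06866003 0.04289927 0.43703167] 0.0
41.8 0.07990626236040563
knob_mark [(array([241.5, 223.3]), 0.72, array([0.5697, 0.1704]))]
collar_mark [(array([237.8, 221.1]), 0.54, array([0.5792, 0.1836]))]
vise_knob [(array([237.5, 232.7]), 0.47, array([0.5518, 0.1839]))]
sanding_block [(array([231.7, 306. ]), 0.95, array([0.3827, 0.205 ])), (array([281.8, 236.6]), 0.71, array([0.5461, 0.0849])), (array([295.1, 294.3]), 0.7, array([0.4082, 0.0545]))]
```

View pics/c9.png

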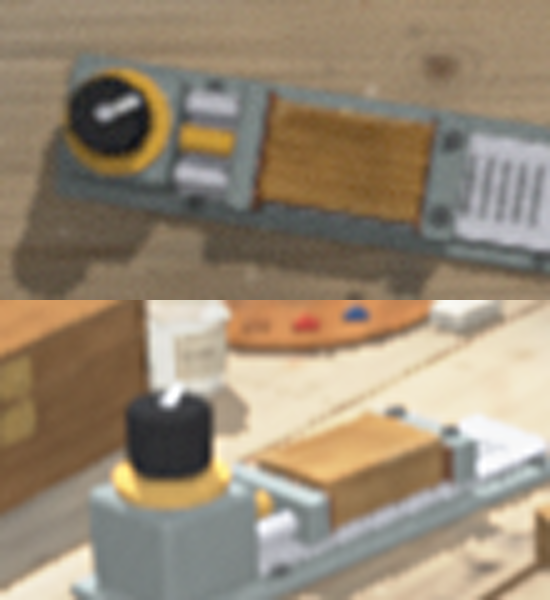

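The block is gripped flat between the jaws (block at about (345,155), knob at (110,112) in the crop). The ridge points about 55–58° clockwise of the nib, which is about three clicks and agrees with the torque. The bystanders were never approached. Handing in.

```bash
python3 -c "
from bench import *
print(sign_off(),read_time_s())"
```

```text
the job is handed in; nothing more can be done
the job is handed in; nothing more can be done
```

The rightmost sanding block is clamped flat and lengthwise in the vise. The knob slipped about three clicks (55–58° ahead of the collar) before I let go, and I handed the job in at about 42 s; no verdict came back.

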